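# Point out the tripped breaker and reset it

### The arm

A 6-joint arm with a two-finger parallel gripper is mounted at the origin on a cart in front of the work surface, level with it; the furniture and walls round the work are solid. World frame = base frame: x ahead of the robot, y to its left, z up, the work surface at z = 0. Lengths are in m, angles in rad, forces in N, time in s.
With the tool pointing down it reaches from about 0.3 to 0.875 m from the base axis. Payload 6.4 kg.
Tool frame: the origin (TCP) lies midway between the tips of the shut fingers; the grasp point (between the pads) lies 19 mm behind it; z points along the fingers, y is the line along which they close (so a half turn about z gives the same grasp; the last joint's range is limited). The gripper opens to 85 mm and grips with 20 to 120 N. Pads are 22 mm wide; open, the fingers measure 114 mm over their backs; the gripper's body (76 mm by 85 mm) begins 54 mm behind the grasp point. The pads swing forward as they close: fully open they stand 13 mm farther back than shut.
Start: joints at [1.11, 0.181, 1.607, -0, 1.354, -0.206], TCP at [0.145, 0.556, 0.231] pointing down, gripper open.
Joint ranges: [-2.99, 2.99], [-0.89, 2.07], [0.3, 2.58], [-1.14, 4.28], [0, 2.63], [-3.12, 3.12]. Speed limits (rad/s): [2.57, 2.57, 3.01, 3.14, 3.14, 3.14].

### API

Orientations are given as a unit quaternion [w, x, y, z].
In Python, from bench import sensors, vision, ctrl gives the robot as it stands.
- The arm moves only by the tool carry_out, never from a script. Its argument "deltas" is text: rows parted by semicolons, each of 7 numbers parted by spaces: the shift along the tool's x, y, z in mm, then the turn, a rotation vector about the tool's x, y, z in rad, then the closure, from 0 (fully open) to 1 (shut). In form: tx ty tz ax ay az claw; .... A call has 1 to 12 rows; each row is the pose to reach, as a shift and turn from the pose commanded when the call began, along the tool's axes at that moment; what a row does not reach only later rows make up. A row lasts 1/8 s, in which the tool goes at most 62.5 mm and 10.7 degrees, less where a joint would pass 70% of its speed; a pose out of reach is approached as far as the arm can. A call with a gripper value outside its range is refused whole. The fingers move at their own pace and stop on an object; the grip force is fixed at half the most. Time passes only in rows, so rows that repeat a pose let the fingers close. It gives the time, the measured TCP pose, the force, the opening and the grip force at its end, in the units of the state.
- sensors.get_obs(): the state, without advancing time (a new reading comes with each control period).
- vision.camera(name): name is "side" or "top"; returns the picture (420x560x3 uint8, blue, green, red); there is no depth.
- vision.camera_model(name): a dict with "K" (3x3 intrinsics, pixels), "k1" (the pictures are not rectified: a ray, as slopes to the right and down, at radius r is drawn at 1 + k1 r^2 times it, then the intrinsics apply), "extrinsics" (4x4, takes a point from world to camera coordinates). Camera axes: x right, y down, z forward; pixel columns grow to the right and rows downward; lengths in m; the calibration is good to about 2 mm. A picture is of the moment at which its call begins. camera_model takes no time and is no camera call.
- ctrl.hand_in(): hands the job in; it is judged then, once.
The state is a dict: "time_s": time; "q": joint angles; "dq": joint speeds; "joint_efforts": joint torques, N m; "eef_pos": TCP position; "eef_rot": TCP orientation; "wrist_force": force on the tool from outside, world axes, zero at the start; "torque": the same for the moment, N m; "opening": opening from 0.0 (shut) to 1.0 (fully open); "grasp_force": force on a finger pad.
Only numpy, scipy, OpenCV 4.12 (cv2) and the standard library are available. Lean on these libraries where they do the work, as an engineer would, in place of code of your own. Each camera call takes 0.05 s, during which the arm holds its last target. There are 200 camera calls.

### The job

One of the three circuit breakers on the panel has tripped: its black toggle stands halfway, upright, while the other two lean away from the robot and show a red stripe (on). Point it out to your colleague first: bring the fingertips just above that toggle, a few centimetres at most and without touching it, and stay there for two seconds; then reset it, with the fingertips only, by pushing its toggle fully to off (towards the robot) so that it latches, and then fully to on (away from the robot), and draw back. Pick nothing up, leave the other two breakers on, and leave the other things on the bench where they are.

Things in the scene. Friction and masses are not known exactly. Their poses are not given: they have to be found in the camera images.
- panel: Control panel lying on its back: aluminium plate 210 (x) x 230 (y) x 3 mm, fixed. Origin: centre of its underside, on the bench; x points away from the robot (yaw within 0.25 rad). It carries, from far to near: a grey wiring duct (x +71 to +103 mm, 52 mm high), a row of three breakers (pivots at x +20; y -60, 0, +60 mm) and terminal blocks (x -87 to -43 mm, 46 mm high).
- breaker_a: The tripped breaker, in any of the three places. Light grey two-pole circuit breaker, 85 (x) x 36 (y) mm, fixed; origin on the bench (height 0) straight below the toggle's pivot, axes parallel to the panel's. Shoulders 54 mm above the bench; raised front face (x -22 to +22 mm) 72 mm above the bench, with a black toggle.
- breaker_b: A second breaker of the same kind, in any of the three places; it is on: its toggle leans to +x and a red stripe shows at the toggle's foot (a green one when off, none when tripped).
- breaker_c: The third breaker of the same kind, in any of the three places; it is on, like breaker_b.
- toggle_a (a joint): The tripped toggle's angle, rad: -0.7 fully off (leans to the breaker's -x, to the robot), about 0 tripped (upright), +0.7 fully on (leans to +x, away). Stops at both ends; stays where left; 2 to 3 N at the tip moves it. A plate 28 mm wide (y), 6.5 mm thick; pivot, along y, 67 mm above the bench; tip 22 mm from the pivot, so 17 mm above the front face when upright.
- toggle_b (a joint): The same for breaker_b; starts fully on.
- toggle_c (a joint): The same for breaker_c; starts fully on.
- toggle_a_tip (a point): Middle of the free end of the tripped breaker's toggle, 22 mm from its pivot; 89 mm above the bench when upright. It moves with the toggle.
- terminal_grey: Loose grey terminal block, 16 x 22 x 13 mm, left lying on the panel's plate beside the breakers; origin under its centre. Bystander.
- multimeter: Yellow hand multimeter, 136 x 68 x 47 mm, lying to the right of the panel; origin under its centre. Bystander.
- parts_tray: Empty blue open tray, 65 x 100 x 28 mm, to the left of the panel; origin under its centre. Bystander.
- tape_yellow: Yellow roll of tape, 65 mm across, 19 mm high, left of the panel; origin under its centre. Bystander.
- nose_pliers: Blue-handled pliers, 61 x 144 x 12 mm, left of the panel; origin under the centre. Bystander.
- screwdriver_red: Red screwdriver, 197 mm long, lying right of the panel; origin under its centre. Bystander.
- relay_2: Grey relay with a black base and brass pins, 22 x 28 x 40 mm, right of the panel; origin under its centre. Bystander.

How it is judged:
By the outcome, as a careful person would: the job done as asked, in the order asked, and still so for the second after the job is handed in, with the robot touching nothing.
It also fails if it takes over 48 s, if anything falls off the work surface, if the arm or the gripper's body presses on something with over 40 N, if the wrist force passes 120 N, or if a joint passes its speed limit or range.

## Working session

There is one attempt and no reset: what is moved stays moved. The work goes in short steps, Python scripts to look and compute and a tool call to move; the robot and the scene stay as the last step left them, time stands still between calls to the robot, and variables do not carry over. Pictures are saved under pics/ and viewed, at most 10 in all, crops included, and the job is handed in when it is done.

Besides the shell and the picture viewer there is one more tool, called after ">>>" as a command line: name --argument value ..., lists and objects as JSON in quotes. carry_out: Moves the arm, as the interface text tells. Its arguments: {"type":"object","properties":{"deltas":{"type":"string"}},"required":["deltas"]}

```bash
mkdir -p pics
cat > h.py <<'E'
import numpy as np, cv2
from bench import sensors, vision, ctrl
def px(name,P):
    m=vision.camera_model(name);T=np.array(m["extrinsics"]);K=np.array(m["K"])
    p=np.atleast_2d(P)@T[:3,:3].T+T[:3,3];s=p[:,:2]/p[:,2:]
    s=s*(1+m["k1"]*(s**2).sum(1,keepdims=True));return s@K[:2,:2].T+K[:2,2]
def ray(name,uv):
    m=vision.camera_model(name);T=np.array(m["extrinsics"]);K=np.array(m["K"])
    d=(np.array(uv,float)-K[:2,2])/[K[0,0],K[1,1]];s=d.copy()
    for _ in range(30): s=d/(1+m["k1"]*(s@s))
    R=T[:3,:3];return -R.T@T[:3,3],R.T@np.array([s[0],s[1],1])
def onz(name,uv,z):
    o,d=ray(name,uv);return o+d*(z-o[2])/d[2]
E
python3 - <<'E'
from h import *
for n in("top","side"):
    cv2.imwrite(f"pics/{n}0.png",cv2.resize(vision.camera(n),(800,600)))
    print(n,ray(n,(280,210)))
o=sensors.get_obs();print(o["eef_pos"],o["eef_rot"],o["time_s"])
E
```

```text
top (array([0.39659187, 0.13497033, 1.19000921]), array([ 0.08200275, -0.00397636, -0.99674726]))
side (array([ 0.41513087, -0.7762335 ,  0.66888982]), array([ 0.03259508,  0.84859127, -0.52812139]))
[0.14470687 0.55599037 0.23045672] [-2.42705145e-04  1.27062306e-01  9.91894417e-01 -7.59147595e-04] 0.1
```

View pics/top0.png

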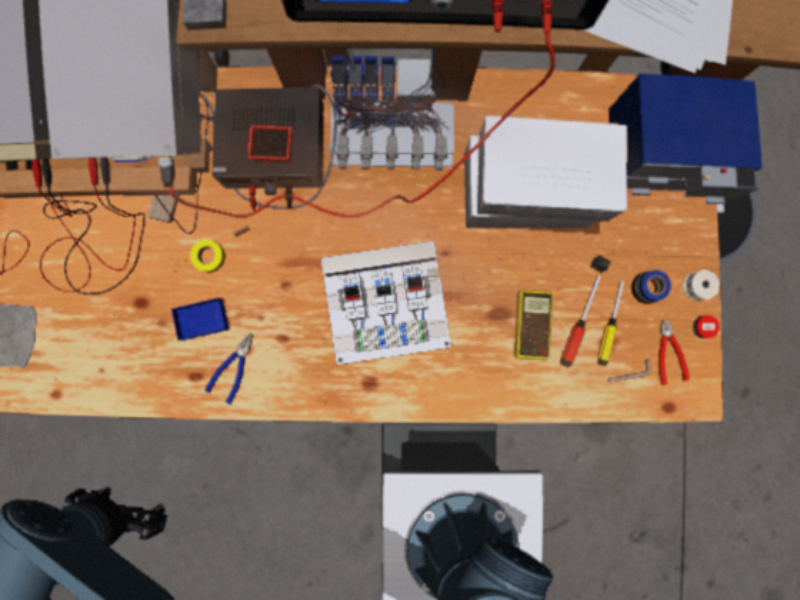

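View pics/side0.png

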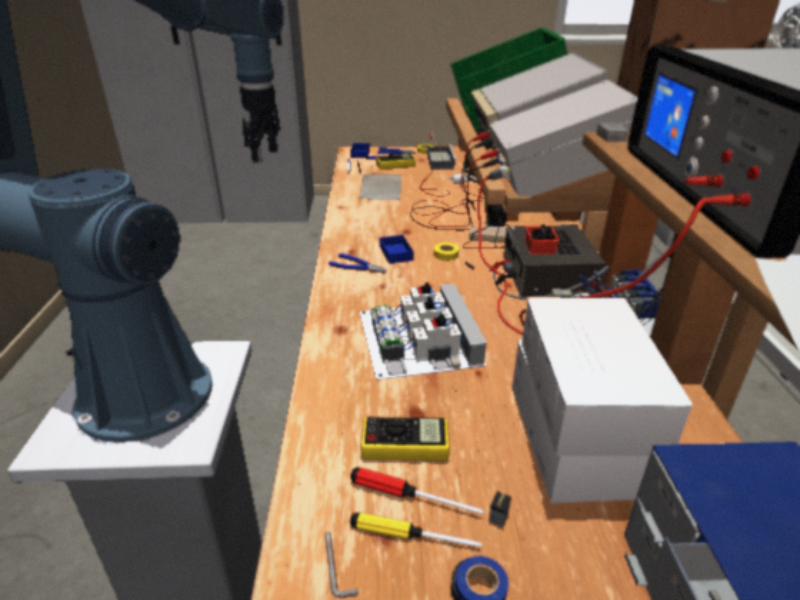

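The top view shows the panel at about (386,303) of 800x600. The middle breaker (384,290) seems to be the one without a red stripe. I'll zoom in to check.

Run:
```python
from h import *
t=vision.camera("top");s=vision.camera("side")
a=cv2.resize(t[165:260,220:320],(400,380),interpolation=cv2.INTER_CUBIC)
b=cv2.resize(s[190:270,245:345],(400,320),interpolation=cv2.INTER_CUBIC)
b=cv2.copyMakeBorder(b,0,60,0,0,cv2.BORDER_CONSTANT)
cv2.imwrite("pics/z.png",np.hstack([a,b]))
```

```text
(no output)
```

View pics/z.png

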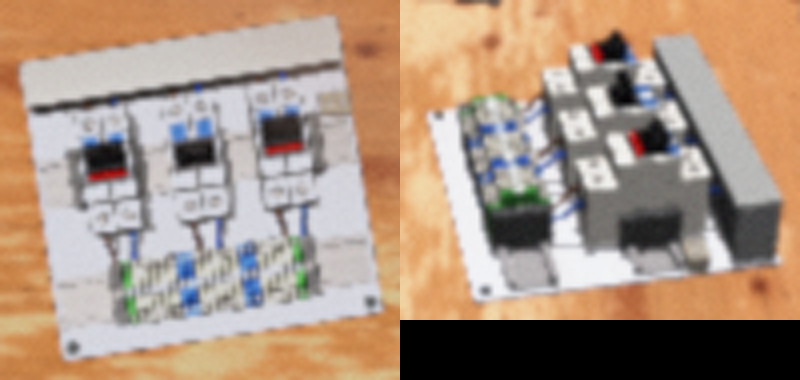

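The middle breaker is the tripped one: black upright toggle at crop (194,154), no red stripe. Next I fit the panel pose from the plate corners in both views.

Run:
```python
from h import *
from scipy.optimize import least_squares
T=lambda u,v:(220+u/4,165+v/4); S=lambda u,v:(245+(u-400)/4,190+v/4)
o=[("top",T(64,361),(-.105,.115,.003)),("top",T(386,313),(-.105,-.115,.003)),
("side",S(474,300),(-.105,-.115,.003)),("side",S(428,110),(-.105,.115,.003)),("side",S(782,264),(.105,-.115,.003)),]
def W(p,P):
    c,s=np.cos(p[2]),np.sin(p[2]);return np.array([p[0]+c*P[0]-s*P[1],p[1]+s*P[0]+c*P[1],P[2]])
def r(p): return np.concatenate([px(n,W(p,P))[0]-uv for n,uv,P in o])
f=least_squares(r,[.5,.1,.1]);p=f.x;print(p,f.fun.round(1))
print("tip",W(p,(.02,0,.089)))
for n in("top","side"): print(n,((px(n,W(p,(.02,0,.089)))[0]-((220,165) if n=="top" else (245,190)))*4+((0,0) if n=="top" else (400,0))))
print("top mid tip on z89",onz("top",T(193,149),.089), "pivots onz72",[onz("top",T(u,v),.083)for u,v in((105,152),(282,126))])
# rotate tool so that y (closing) along panel y
from scipy.spatial.transform import Rotation as R
q=np.array(sensors.get_obs()["eef_rot"]);Rt=R.from_quat(q[[1,2,3,0]]);print(Rt.as_matrix().round(3))
```

```text
[0.48821367 0.15527639 0.15303826] [ 0.5 -0.9  0.  -0.6 -0.7 -0.1 -0.5 -0.  -0.3 -0.4]
tip [0.50797992 0.15832522 0.089     ]
top [198.40529103 148.38192677]
side [622.0522664   76.60833002]
top mid tip on z89 [0.5075389  0.16190544 0.089     ] pivots onz72 [array([0.50566744, 0.2207331 , 0.083     ]), array([0.52406632, 0.10280524, 0.083     ])]
[[-0.968  0.252 -0.001]
 [ 0.252  0.968 -0.001]
 [ 0.    -0.001 -1.   ]]
```

>>> carry_out --deltas "-451 -292 50 0 0 -0.408 1;-451 -292 50 0 0 -0.408 1;-451 -292 50 0 0 -0.408 1;-451 -292 50 0 0 -0.408 1;-451 -292 50 0 0 -0.408 1;-451 -292 50 0 0 -0.408 1;-451 -292 50 0 0 -0.408 1;-451 -292 50 0 0 -0.408 1;-451 -292 50 0 0 -0.408 1;-451 -292 50 0 0 -0.408 1;-451 -292 50 0 0 -0.408 1;-451 -292 50 0 0 -0.408 1"

```text
time_s: 1.7
eef_pos: [0.5069, 0.1612, 0.1813]
eef_rot: [-0.0, -0.077, 0.997, 0.0]
wrist_force: [-0.8, -0.0, -0.3]
opening: -0.001
grasp_force: 0.0
```

```bash
cat > st.py <<'E'
from h import *
from scipy.spatial.transform import Rotation as R
o=sensors.get_obs();q=np.array(o["eef_rot"]);M=R.from_quat(q[[1,2,3,0]]).as_matrix()
print(o["time_s"],np.round(o["eef_pos"],4),np.round(o["wrist_force"],1),o["opening"]);print(M.round(3))
d=np.array([.508,.159,.107])-o["eef_pos"];print("to hover, tool mm",(M.T@d*1000).round(1))
E
python3 st.py
```

```text
1.7 [0.5069 0.1612 0.1813] [-0.8 -0.  -0.3] -0.0009389910414903582
[[-0.988 -0.154 -0.   ]
 [-0.154  0.988  0.   ]
 [ 0.     0.    -1.   ]]
to hover, tool mm [-0.7 -2.4 74.3]
```

>>> carry_out --deltas "-1 -2 40 0 0 0 1;-1 -2 60 0 0 0 1;-1 -2 70 0 0 0 1;-1 -2 73 0 0 0 1;-1 -2 73 0 0 0 1;-1 -2 73 0 0 0 1;-1 -2 73 0 0 0 1;-1 -2 73 0 0 0 1;-1 -2 73 0 0 0 1;-1 -2 73 0 0 0 1;-1 -2 73 0 0 0 1;-1 -2 73 0 0 0 1"

```text
time_s: 3.2
eef_pos: [0.509, 0.1584, 0.1083]
eef_rot: [-0.0, -0.077, 0.997, -0.0]
wrist_force: [0.7, -0.4, 0.9]
opening: 0.0
grasp_force: 0.0
```

```bash
python3 st.py
python3 - <<'E'
from h import *
t=vision.camera("top");s=vision.camera("side")
a=cv2.resize(t[165:260,220:320],(400,380),interpolation=cv2.INTER_CUBIC)
b=cv2.resize(s[165:260,245:345],(400,380),interpolation=cv2.INTER_CUBIC)
p=np.array(sensors.get_obs()["eef_pos"])
print("side TCP crop px",(px("side",p)[0]-(245,165))*4)
cv2.imwrite("pics/z2.png",np.hstack([a,b]))
E
```

```text
3.2 [0.509  0.1584 0.1083] [ 0.7 -0.4  0.9] 1.4760375395308346e-07
[[-0.988 -0.153 -0.   ]
 [-0.153  0.988 -0.   ]
 [ 0.    -0.    -1.   ]]
to hover, tool mm [0.9 0.8 1.3]
side TCP crop px [224.47821157 152.68105051]
```

View pics/z2.png

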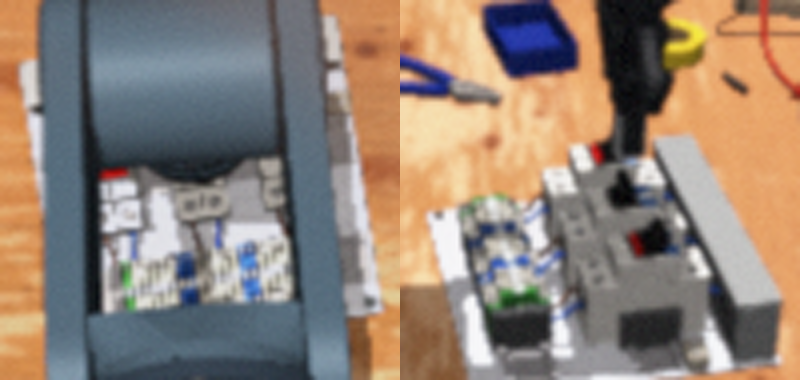

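In the side crop the fingertips at (625,155) sit just above the middle toggle at (621,178), with a gap and no contact. I hold here for the pointing dwell.

>>> carry_out --deltas "0 0 0 0 0 0 1;0 0 0 0 0 0 1;0 0 0 0 0 0 1;0 0 0 0 0 0 1;0 0 0 0 0 0 1;0 0 0 0 0 0 1;0 0 0 0 0 0 1;0 0 0 0 0 0 1;0 0 0 0 0 0 1;0 0 0 0 0 0 1;0 0 0 0 0 0 1;0 0 0 0 0 0 1"

```text
time_s: 4.8
eef_pos: [0.5091, 0.1584, 0.1083]
eef_rot: [0.0, -0.077, 0.997, 0.0]
wrist_force: [-0.7, -0.2, 0.3]
opening: 0.0
grasp_force: 0.0
```

>>> carry_out --deltas "0 0 0 0 0 0 1;0 0 0 0 0 0 1;0 0 0 0 0 0 1;0 0 0 0 0 0 1;0 0 0 0 0 0 1;0 0 0 0 0 0 1;-12 0 0 0 0 0 1;-24 0 0 0 0 0 1;-24 0 10 0 0 0 1;-24 0 20 0 0 0 1;-24 0 28 0 0 0 1;-24 0 28 0 0 0 1"

```text
time_s: 6.3
eef_pos: [0.5317, 0.1619, 0.079]
eef_rot: [-0.001, -0.077, 0.997, -0.0]
wrist_force: [0.5, -0.2, 0.3]
opening: 0.003
grasp_force: 0.0
```

>>> carry_out --deltas "3 0 0 0 0 0 1;6 0 0 0 0 0 1;9 0 0 0 0 0 1;12 0 0 0 0 0 1;14 0 0 0 0 0 1;16 0 0 0 0 0 1;18 0 0 0 0 0 1;18 0 0 0 0 0 1"

```text
time_s: 7.3
eef_pos: [0.5149, 0.1592, 0.0804]
eef_rot: [0.0, -0.077, 0.997, -0.0]
wrist_force: [1.6, -0.0, 3.3]
opening: -0.002
grasp_force: 1.3
```

```bash
python3 st.py
python3 - <<'E'
from h import *
s=vision.camera("side")
cv2.imwrite("pics/z3.png",cv2.resize(s[185:245,265:345],(640,480),interpolation=cv2.INTER_CUBIC))
E
```

```text
7.3 [0.5149 0.1592 0.0804] [ 1.6 -0.   3.3] -0.0019722331958789007
[[-0.988 -0.153  0.   ]
 [-0.153  0.988 -0.   ]
 [-0.    -0.    -1.   ]]
to hover, tool mm [  6.9   0.8 -26.6]
```

View pics/z3.png

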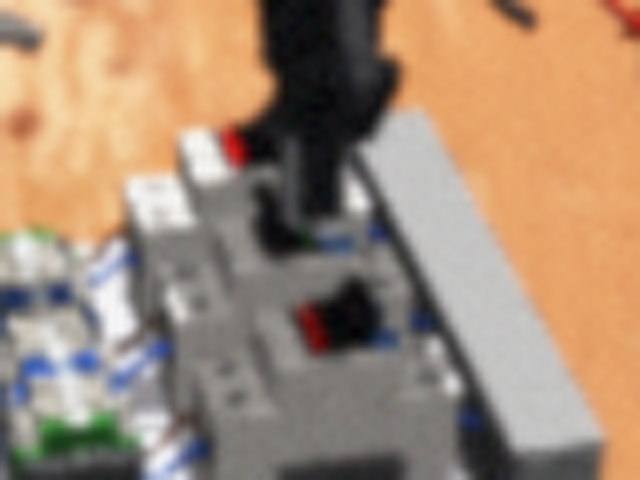

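The middle toggle now leans to the robot, near (285,215), with a hint of green at (308,238). I push on to its stop.

>>> carry_out --deltas "2 0 0 0 0 0 1;3 0 0 0 0 0 1;3 0 0 0 0 0 1"

```text
time_s: 7.72
eef_pos: [0.5115, 0.1588, 0.0799]
eef_rot: [-0.001, -0.077, 0.997, -0.0]
wrist_force: [1.4, -0.0, 0.4]
opening: 0.002
grasp_force: 0.7
```

>>> carry_out --deltas "1 0 0 0 0 0 1;2 0 0 0 0 0 1;2 0 0 0 0 0 1"

```text
time_s: 8.1
eef_pos: [0.5099, 0.1585, 0.0803]
eef_rot: [-0.0, -0.077, 0.997, 0.0]
wrist_force: [1.4, 0.5, 0.5]
opening: -0.001
grasp_force: 0.8
```

>>> carry_out --deltas "1 0 0 0 0 0 1;2 0 0 0 0 0 1;2 0 0 0 0 0 1"

```text
time_s: 8.48
eef_pos: [0.5082, 0.1583, 0.0804]
eef_rot: [0.0, -0.077, 0.997, 0.0]
wrist_force: [2.4, 0.4, 0.4]
opening: 0.002
grasp_force: 1.2
```

>>> carry_out --deltas "1 0 0 0 0 0 1;2 0 0 0 0 0 1;2 0 0 0 0 0 1"

```text
time_s: 8.85
eef_pos: [0.5076, 0.1581, 0.0811]
eef_rot: [0.002, -0.076, 0.997, 0.0]
wrist_force: [7.0, 1.5, -0.1]
opening: -0.003
grasp_force: 2.5
```

>>> carry_out --deltas "1 0 0 0 0 0 1;2 0 0 0 0 0 1;2 0 0 0 0 0 1;-6 0 0 0 0 0 1;-10 0 -20 0 0 0 1;-10 0 -35 0 0 0 1;-10 0 -35 0 0 0 1"

```text
time_s: 9.72
eef_pos: [0.5164, 0.1595, 0.1162]
eef_rot: [0.001, -0.077, 0.997, -0.0]
wrist_force: [-0.6, 0.0, 0.1]
opening: -0.002
grasp_force: 0.0
```

```bash
python3 st.py
python3 - <<'E'
from h import *
s=vision.camera("side")
cv2.imwrite("pics/z4.png",cv2.resize(s[185:245,265:345],(640,480),interpolation=cv2.INTER_CUBIC))
E
```

```text
9.725 [0.5164 0.1595 0.1162] [-0.6  0.   0.1] -0.001534278095427706
[[-0.988 -0.153  0.001]
 [-0.153  0.988  0.   ]
 [-0.001 -0.    -1.   ]]
to hover, tool mm [8.4 0.8 9.2]
```

View pics/z4.png

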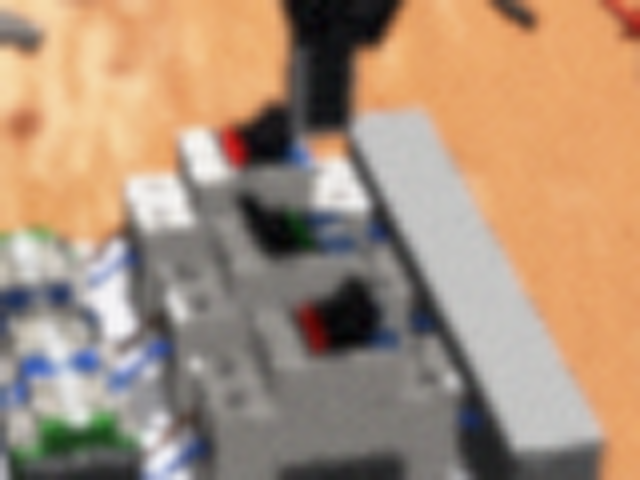

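The toggle lies fully off and latched, with a green stripe at (300,228). Both neighbours are still red. Now I cross over to the robot side and push it to on.

>>> carry_out --deltas "20 0 0 0 0 0 1;40 0 0 0 0 0 1;40 0 15 0 0 0 1;40 0 30 0 0 0 1;40 0 37 0 0 0 1;40 0 37 0 0 0 1"

```text
time_s: 10.52
eef_pos: [0.476, 0.1533, 0.0771]
eef_rot: [-0.001, -0.076, 0.997, 0.0]
wrist_force: [-0.6, 0.1, -0.4]
opening: -0.001
grasp_force: 0.0
```

>>> carry_out --deltas "-4 0 0 0 0 0 1;-8 0 0 0 0 0 1;-12 0 0 0 0 0 1;-15 0 0 0 0 0 1;-18 0 0 0 0 0 1;-21 0 0 0 0 0 1;-24 0 0 0 0 0 1;-27 0 0 0 0 0 1;-29 0 0 0 0 0 1;-31 0 0 0 0 0 1;-31 0 0 0 0 0 1"

```text
time_s: 11.9
eef_pos: [0.5038, 0.1576, 0.0777]
eef_rot: [-0.004, -0.077, 0.997, -0.0]
wrist_force: [-15.2, -4.0, 10.9]
opening: 0.0
grasp_force: 9.1
```

>>> carry_out --deltas "-1 0 0 0 0 0 1;-2 0 0 0 0 0 1;-2 0 0 0 0 0 1"

```text
time_s: 12.28
eef_pos: [0.5039, 0.1576, 0.0776]
eef_rot: [-0.006, -0.077, 0.997, -0.001]
wrist_force: [-21.2, -4.9, 17.6]
opening: -0.001
grasp_force: 13.9
```

The force has risen sharply, so it is either at its stop or jammed. I back off and look.

>>> carry_out --deltas "8 0 0 0 0 0 1;14 0 -10 0 0 0 1;14 0 -35 0 0 0 1;40 0 -90 0 0 0 1;40 0 -110 0 0 0 1;40 0 -110 0 0 0 1"

```text
time_s: 13.02
eef_pos: [0.4716, 0.1524, 0.1911]
eef_rot: [0.003, -0.077, 0.997, 0.0]
wrist_force: [-0.9, -0.2, 0.5]
opening: -0.001
grasp_force: 0.0
```

```bash
python3 st.py
python3 - <<'E'
from h import *
s=vision.camera("side")
cv2.imwrite("pics/z5.png",cv2.resize(s[185:245,265:345],(640,480),interpolation=cv2.INTER_CUBIC))
E
```

```text
13.025 [0.4716 0.1524 0.1911] [-0.9 -0.2  0.5] -0.0013674975619631972
[[-0.988 -0.153  0.007]
 [-0.153  0.988  0.001]
 [-0.007 -0.001 -1.   ]]
to hover, tool mm [-36.4   1.   84.4]
```

View pics/z5.png

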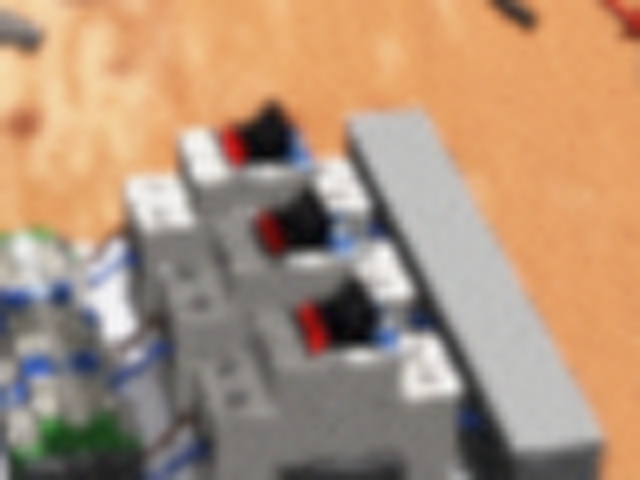

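All three toggles lean away and show red; the middle one is at (300,220), with its red stripe at (272,232). The gripper is drawn back and clear, so I hand in.

```bash
python3 -c "
from bench import ctrl;print(ctrl.hand_in())"
```

```text
the job is handed in; nothing more can be done
None
```

I pointed out the tripped middle breaker with a hold of over two seconds, pushed it to off (green stripe) and then to on (red stripe), drew the arm back clear with the other two still on, and handed the job in at about 13 s.

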